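# Put the press's setting dies away in their stands

## Robot

A 7-joint arm with a two-finger parallel gripper is mounted at the origin on a cart in front of the work surface, level with it; the furniture and walls round the work are solid. World frame = base frame: x ahead of the robot, y to its left, z up, the work surface at z = 0. Lengths are in m, angles in rad, forces in N, time in s.
With the tool pointing down it reaches from about 0.425 to 0.875 m from the base axis. Payload 4.7 kg.
Tool frame: the origin (TCP) lies at the very end of the fingers, on their centre line; the grasp point (between the pads) lies 19 mm behind it; x points along the fingers, z is the direction in which the jaws open and shut, and the axes are right-handed (so a half turn about x gives the same grasp; the last joint's range is limited). The gripper opens to 87 mm and grips with 3 to 60 N. Pads are 19 mm wide; open, the fingers measure 117 mm over their backs; the gripper's body (75 mm by 190 mm) begins 51 mm behind the grasp point.
Start: joints at [-1.139, 0.321, -0.07, 1.45, 0.023, 1.371, -0.057], TCP at [0.264, 0.594, 0.223] pointing down, gripper open.
Joint ranges: [-2.86, 2.86], [-0.3, 2.09], [-1.38, 1.24], [0.06, 2.45], [-1.56, 4.7], [0.09, 2.05], [-2.69, 2.69]. Speed limits (rad/s): [2.57, 2.57, 3.14, 3.14, 3.14, 3.14, 3.14].

## Interface

Orientations are given as a rotation vector (axis times angle).
In Python, from bench import * gives the robot as it stands.
- The arm moves only by the shell command python3 -m handwheel 'ROWS' [OPENING] [FORCE]. ROWS is JSON, a list of rows, each an object with "xyz": the shift along the world's x, y, z in cm, a list of three; "angular": the turn, a rotation vector about the world's x, y, z in degrees, a list of three. A call has 1 to 5 rows; each row shifts and turns the pose as measured when the row begins; what a row does not reach is not made up. A row lasts 1/12 s, in which the tool goes at most 41.7 mm and 7.16 degrees, less where a joint would pass 70% of its speed; a pose out of reach is approached as far as the arm can. A call with a gripper value outside its range is refused whole. OPENING is the finger opening in cm, from 0 to 8.7, set as the call begins (- or left out, the last holds). The fingers move at their own pace and stop on an object; FORCE is the grip in N (left out, the last holds). Time passes only in rows, so rows that do not move let the fingers close. It gives the time, the measured TCP pose, the force and the opening at its end, in the units of the state.
- get_state(): the state, without advancing time (a new reading comes with each control period).
- get_image(name): name is "side" or "top" or "wrist"; returns a dict with "pixels" (400x640x3 uint8, blue, green, red), "K" (3x3 intrinsics, pixels), "dist" ([k1, k2, p1, p2, k3] as OpenCV has them; the pictures are not rectified), "cam_to_world" (4x4, takes a point from camera to world coordinates). Camera axes: x right, y down, z forward; pixel columns grow to the right and rows downward; lengths in m; the calibration is good to about 2 mm. A picture is of the moment at which its call begins. There is no depth.
- close_job(): hands the job in, once; it reports no verdict.
The state is a dict: "time": time; "joint_positions": joint angles; "qd": joint speeds; "joint_torque": joint torques, N m; "position": TCP position; "tool_rot": TCP orientation; "ft_force": force on the tool from outside, world axes, zero at the start; "torque": the same for the moment, N m; "grip_width": opening from 0.0 (shut) to 1.0 (fully open).
Only numpy, scipy, OpenCV 4.12 (cv2) and the standard library are available. Lean on these libraries where they do the work, as an engineer would, in place of code of your own. Each camera call takes 0.05 s, during which the arm holds its last target.

## Task

Pick the three steel setting dies out from among the thread spools and bobbins and stand each one upright in the well of its own round wooden stand: the longest die in the widest stand, the middle one in the middle stand, the shortest in the smallest. Set them down gently rather than dropping them, and leave the spools and bobbins standing where they are.

Things in the scene. Friction and masses are not known exactly. Their poses are not given: they have to be found in the camera images.
- die_long: setting die: pale grey steel, a stepped pin: slim stem on a wide collar at the foot, round, 22 mm across, 45 mm high, about 30 g, standing upright and loose on the worktop. The longest of the three dies. Origin: centre of its underside; z up along its axis. To the fingers it is a plain 22 mm cylinder over its whole height, gripped across any diameter.
- die_middle: setting die: dark grey steel, collar at the foot, waisted near the top, round, 22 mm across, 38 mm high, about 30 g, standing upright and loose on the worktop. The middle one in length. Origin: centre of its underside; z up along its axis. To the fingers it is a plain 22 mm cylinder over its whole height, gripped across any diameter.
- die_short: setting die: pale grey steel, wide head and wide foot with a waist between, round, 22 mm across, 30 mm high, about 30 g, standing upright and loose on the worktop. The shortest of the three dies. Origin: centre of its underside; z up along its axis. To the fingers it is a plain 22 mm cylinder over its whole height, gripped across any diameter.
- stand_wide: round saucer of pale turned wood, fixed to the worktop, 80 mm across and 11 mm high, with a round well 44 mm wide and 6 mm deep in the middle (cork floor 5 mm above the worktop). The widest of the three stands, for the longest die. Origin: centre of its underside, on the worktop; z up.
- stand_middle: round saucer of pale turned wood, fixed to the worktop, 67 mm across and 11 mm high, with a round well 44 mm wide and 6 mm deep in the middle (cork floor 5 mm above the worktop). The middle one in width, for the middle die. Origin: centre of its underside, on the worktop; z up.
- stand_small: round saucer of pale turned wood, fixed to the worktop, 54 mm across and 11 mm high, with a round well 44 mm wide and 6 mm deep in the middle (cork floor 5 mm above the worktop). The smallest of the three stands, for the shortest die. Origin: centre of its underside, on the worktop; z up.
- spool_a: Spool of white thread, 33 mm across the flanges, 55 mm high. It stands upright and loose among the dies; a bystander, to be left where it is. Origin: centre of its underside; z up.
- spool_b: Spool of blue thread with wooden flanges, 33 mm across, 55 mm high. It stands upright and loose among the dies; a bystander, to be left where it is. Origin: centre of its underside; z up.
- bobbin_a: Small metal bobbin with white thread, 21 mm across but only 11 mm high. It stands upright and loose among the dies; a bystander, to be left where it is. Origin: centre of its underside; z up.
- bobbin_b: Small metal bobbin with blue thread, 21 mm across but only 11 mm high. It stands upright and loose among the dies; a bystander, to be left where it is. Origin: centre of its underside; z up.
Not all that is in view belongs to the job. What is shaped like the stand_small but pink or red is not meant.

How it is judged:
By the outcome, as a careful person would: the job done as asked, in the order asked, and still so for the second after the job is handed in, with the robot touching nothing.
It also fails if it takes over 74 s, if anything falls off the work surface, if the arm or the gripper's body presses on something with over 40 N, if the wrist force passes 120 N, or if a joint passes its speed limit or range.

## Working session

There is one attempt and no reset: what is moved stays moved. The work goes in short steps, Python scripts to look and compute and a shell command to move; the robot and the scene stay as the last step left them, time stands still between calls to the robot, and variables do not carry over. Pictures are saved under pics/ and viewed, and the job is handed in when it is done.

```bash
mkdir -p pics; python3 - <<'E'
from bench import *
import cv2
print(get_state())
for n in ("side","top","wrist"):
    im=get_image(n); cv2.imwrite(f"pics/{n}0.png",im["pixels"]); print(n,im["K"],im["dist"],im["cam_to_world"])
E
```

```text
{'time': 0.0, 'joint_positions': array([-1.13890665,  0.32183935, -0.07007142,  1.45168839,  0.02260529,
        1.37081066, -0.0568971 ]), 'qd': array([ 0.00208523, -0.00263551,  0.0008839 ,  0.00123584,  0.00044004,
       -0.00011736, -0.00064137]), 'joint_torque': array([-9.27475921e-04, -4.91292536e+01, -4.04242063e-01, -3.12533355e+01,
       -6.38842466e-02,  4.37780970e-02,  1.87175183e-04]), 'position': array([0.26355762, 0.59354987, 0.22144409]), 'tool_rot': array([-0.89736185,  1.37997159,  0.89545808]), 'ft_force': array([-0.29802073,  0.02718377, -0.00454807]), 'torque': array([-0.04868764,  0.02075845,  0.00159279]), 'grip_width': 0.9959238095905159}
side [[477.09461125   0.         321.04786441]
 [  0.         477.09461125 197.50443878]
 [  0.           0.           1.        ]] [-0.07815453  0.          0.          0.          0.        ] [[-0.27052347 -0.70355853  0.65713198 -0.02734303]
 [-0.96268669  0.19261215 -0.19009183  0.3450198 ]
 [ 0.00716913 -0.68403651 -0.72941254  0.67537945]
 [ 0.          0.          0.          1.        ]]
top [[492.87220562   0.         319.24621043]
 [  0.         492.87220562 198.27766573]
 [  0.           0.           1.        ]] [-0.13639595  0.          0.          0.          0.        ] [[ 0.02852709 -0.99871293  0.04193678  0.47016172]
 [-0.9993404  -0.02755162  0.02365735  0.19066625]
 [-0.02247147 -0.042584   -0.99884015  1.03932957]
 [ 0.          0.          0.          1.        ]]
wrist [[318.26948103   0.         318.25104966]
 [  0.         318.26948103 199.94506393]
 [  0.           0.           1.        ]] [0.01012995 0.         0.         0.         0.        ] [[ 0.40518532  0.87623438  0.26084126  0.19215882]
 [ 0.91423348 -0.38790222 -0.11708546  0.62631386]
 [-0.0014134   0.28591112 -0.9582551   0.38290849]
 [ 0.          0.          0.          1.        ]]
```

View pics/top0.png

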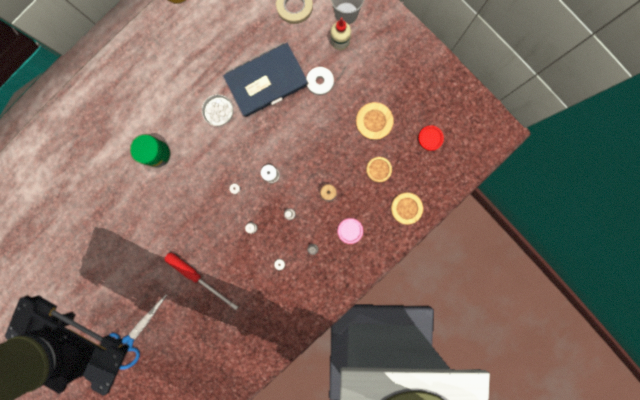

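View pics/side0.png

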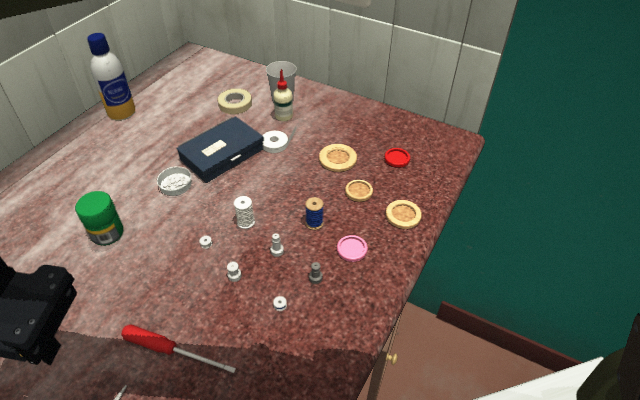

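View pics/wrist0.png

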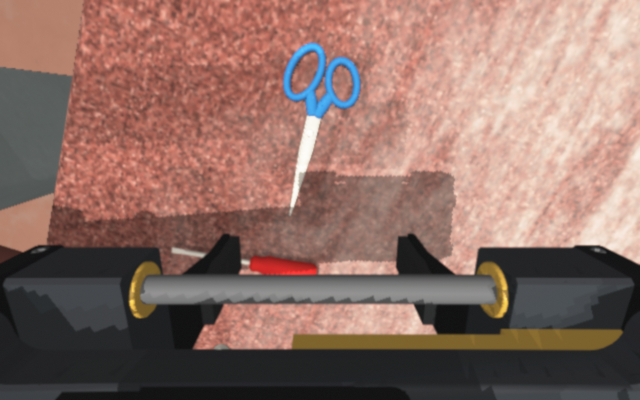

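Top view: candidate dies are at (290,214), (250,229) and dark (312,250). The bobbins are at (235,188) and (279,265), and the spools at (269,173) and (328,192). Stands are at (375,121), (379,169) and (407,208). The pink (350,231) and red (431,138) ones are decoys. I'll confirm with enlarged crops.

```bash
python3 - <<'E'
import cv2,numpy as np
s=cv2.imread("pics/side0.png")[190:320,190:430]; t=cv2.imread("pics/top0.png")[95:280,220:450]
cv2.imwrite("pics/c1.png",cv2.resize(s,None,fx=3.3,fy=3.3,interpolation=cv2.INTER_CUBIC))
cv2.imwrite("pics/c2.png",cv2.resize(t,None,fx=3.2,fy=3.2,interpolation=cv2.INTER_CUBIC))
E
```

```text
(no output)
```

View pics/c1.png

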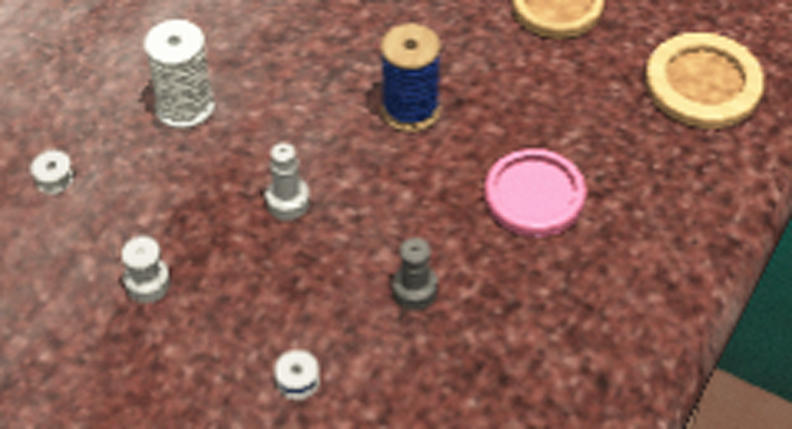

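View pics/c2.png

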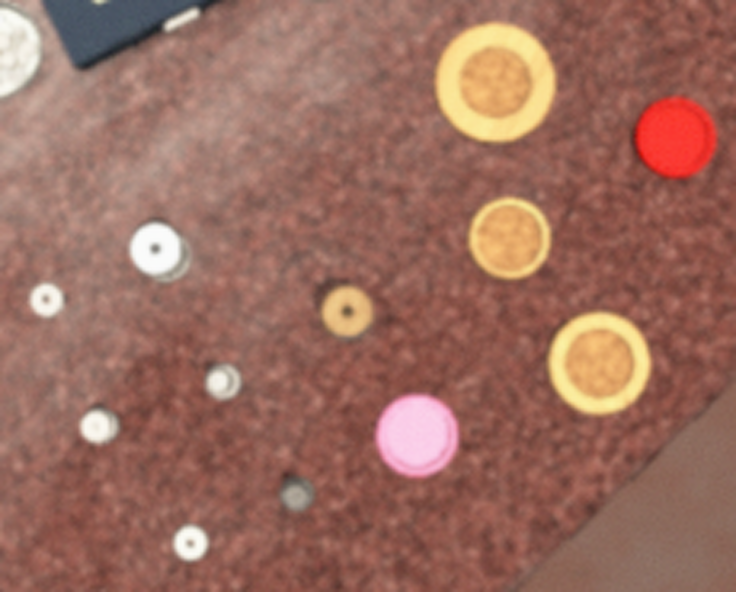

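Confirmed: the long die is the slim stepped pin at top (290,214) / side (277,244). The middle die is the dark one at top (312,250) / side (316,272). The short die, with wide head and foot, is at top (250,229) / side (233,271). The three wooden stands are top (375,121) widest, (407,208) middle and (379,169) small. Next I'll measure them.

```bash
cat > h.py <<'E'
import cv2,numpy as np
def ray(im,uv):
    p=cv2.undistortPoints(np.array([[uv]],float),im["K"],np.array(im["dist"]))[0,0]
    T=np.array(im["cam_to_world"]); return T[:3,3],T[:3,:3]@np.array([p[0],p[1],1.])
def onz(im,uv,z):
    o,d=ray(im,uv); return (o+d*(z-o[2])/d[2])[:2]
def proj(im,P):
    T=np.linalg.inv(im["cam_to_world"]); r=cv2.Rodrigues(T[:3,:3])[0]
    return cv2.projectPoints(np.array([P],float),r,T[:3,3],im["K"],np.array(im["dist"]))[0][0,0]
E
python3 - <<'E'
from bench import *
from h import *
im={n:get_image(n) for n in("top","side")}
for n,im1 in im.items():
    hsv=cv2.cvtColor(im1["pixels"],cv2.COLOR_BGR2HSV)
    wood=cv2.inRange(hsv,(12,60,120),(32,255,255))
    steel=cv2.inRange(hsv,(0,0,60),(180,70,255))if 0 else cv2.inRange(hsv[:,:,1],0,75)
    for nm,m in(("wood",wood),("steel",steel)):
        for c in cv2.findContours(m,cv2.RETR_EXTERNAL,cv2.CHAIN_APPROX_NONE)[0]:
            a=cv2.contourArea(c); x,y,w,h=cv2.boundingRect(c)
            if a<25 or a>3000: continue
            cx,cy=x+(w-1)/2,y+(h-1)/2
            if n=="top" and not(220<cx<440 and 95<cy<285):continue
            if n=="side" and not(190<cx<430 and 140<cy<320):continue
            e=cv2.minEnclosingCircle(c)
            z=.011 if nm=="wood" else .008
            p=onz(im1,e[0] if n=="top" else (cx,cy),z)
            print(n,nm,(x,y,w,h),a,np.round(e[0],1),"xy",p.round(4),"diam mm",(2000*e[1]/480).__round__(1), "low",onz(im1,(cx,y+h-1),0).round(4))
E
```

```text
top wood (391, 192, 33, 33) 815.0 [406.8 208.1] xy [0.4979 0.0317] diam mm 69.1 low [0.4647 0.0288]
top wood (320, 184, 17, 17) 198.0 [328.  191.9] xy [0.5271 0.1971] diam mm 35.6 low [0.5107 0.1967]
top wood (366, 156, 27, 27) 523.0 [378.8 168.9] xy [0.5783 0.0922] diam mm 55.8 low [0.5517 0.09  ]
top wood (355, 102, 39, 38) 1108.0 [374.3 120.5] xy [0.6805 0.1036] diam mm 80.5 low [0.643  0.1026]
top steel (274, 258, 12, 13) 102.0 [279.  264.1] xy [0.3732 0.2954] diam mm 25.9 low [0.3601 0.2948]
top steel (307, 244, 11, 11) 80.5 [312.3 248.8] xy [0.4074 0.2265] diam mm 22.7 low [0.396  0.2272]
top steel (245, 222, 13, 12) 105.5 [250.7 227.6] xy [0.4479 0.3574] diam mm 26.2 low [0.4362 0.3577]
top steel (339, 219, 22, 23) 348.0 [349.9 230.6] xy [0.4477 0.1492] diam mm 49.2 low [0.4256 0.1491]
top steel (284, 208, 12, 12) 101.0 [289.5 213.5] xy [0.4798 0.2765] diam mm 25.2 low [0.4683 0.2768]
top steel (282, 107, 15, 10) 30.5 [289.5 112. ] xy [0.695  0.2835] diam mm 31.8 low [0.6881 0.285 ]
side wood (386, 200, 36, 29) 763.0 [403.5 212.5] xy [0.4904 0.0356] diam mm 75.3 low [0.4671 0.
[... 319 characters left out ...]
 (273, 296, 14, 16) 160.0 [279.8 303.2] xy [0.3687 0.2975] diam mm 32.7 low [0.3601 0.2998]
side steel (309, 262, 14, 22) 196.0 [315.5 272.6] xy [0.4107 0.2266] diam mm 44.6 low [0.3957 0.2307]
side steel (227, 260, 15, 22) 219.0 [231.9 270.3] xy [0.4506 0.3578] diam mm 47.6 low [0.4353 0.3611]
side steel (339, 239, 27, 20) 331.0 [352. 249.] xy [0.4421 0.152 ] diam mm 54.2 low [0.4281 0.1561]
side steel (199, 234, 22, 19) 188.0 [209.1 243.3] xy [0.5199 0.3908] diam mm 46.3 low [0.5065 0.3937]
side steel (270, 233, 14, 24) 212.0 [275.5 244.5] xy [0.4856 0.2772] diam mm 49.0 low [0.4671 0.2817]
side steel (217, 229, 14, 12) 33.5 [223.5 234. ] xy [0.5326 0.3642] diam mm 27.4 low [0.5267 0.3661]
```

```bash
python3 - <<'E'
from bench import *
from scipy.spatial.transform import Rotation as R
s=get_state();M=R.from_rotvec(s["tool_rot"]).as_matrix();print(M.round(3)); p=s["position"]
import numpy as np
print((np.array([.479,.2775,.16])-p)*100)
E
python3 -m handwheel '[{"xyz":[3,-4,0],"angular":[0,0,0]},{"xyz":[3,-4,0],"angular":[0,0,0]}]' 5
```

```text
[[-0.    -0.914  0.406]
 [-0.001  0.406  0.914]
 [-1.    -0.    -0.001]]
[ 21.53261311 -31.63505871  -6.20487793]
time: 0.42
position: [0.3082, 0.528, 0.2204]
tool_rot: [-0.906, 1.376, 0.917]
ft_force: [1.2, 0.6, 0.2]
grip_width: 0.925
```

```bash
python3 -m handwheel '[{"xyz":[2.5,-3.3,0],"angular":[0,0,0]},{"xyz":[2.5,-3.3,0],"angular":[0,0,0]},{"xyz":[2.5,-3.3,0],"angular":[0,0,0]},{"xyz":[2.5,-3.3,0],"angular":[0,0,0]},{"xyz":[2.5,-3.3,0],"angular":[0,0,0]}]'
python3 -m handwheel '[{"xyz":[2.5,-3.3,-1],"angular":[0,0,0]},{"xyz":[2.5,-3.3,-1],"angular":[0,0,0]},{"xyz":[0,0,0],"angular":[0,0,0]},{"xyz":[0,0,0],"angular":[0,0,0]}]'
python3 - <<'E'
from bench import *
from scipy.spatial.transform import Rotation as R
import numpy as np
s=get_state();M=R.from_rotvec(s["tool_rot"]).as_matrix();print(M.round(3)); p=s["position"]
print((np.array([.479,.2775,.014])-p)*100)
E
```

```text
time: 0.83
position: [0.433, 0.3591, 0.2199]
tool_rot: [-0.909, 1.374, 0.921]
ft_force: [0.8, 0.8, -0.2]
grip_width: 0.606
time: 1.17
position: [0.4887, 0.2826, 0.2016]
tool_rot: [-0.9, 1.377, 0.903]
ft_force: [-1.1, 0.8, -0.3]
grip_width: 0.576
[[-0.002 -0.917  0.399]
 [ 0.001  0.399  0.917]
 [-1.     0.003  0.   ]]
[ -0.96623955  -0.50891729 -18.75696534]
```

```bash
python3 -m handwheel '[{"xyz":[-0.5,-0.3,-3],"angular":[0,0,0]},{"xyz":[-0.5,-0.2,-3],"angular":[0,0,0]},{"xyz":[0,0,-3],"angular":[0,0,0]},{"xyz":[0,0,-2],"angular":[0,0,0]},{"xyz":[0,0,0],"angular":[0,0,0]}]'
python3 -m handwheel '[{"xyz":[0,0,0],"angular":[0,0,0]}]'
python3 - <<'E'
from bench import *
import cv2
cv2.imwrite("pics/w1.png",get_image("wrist")["pixels"])
s=get_state();print(s["position"],s["tool_rot"])
E
```

```text
time: 1.58
position: [0.4788, 0.2795, 0.0908]
tool_rot: [-0.898, 1.37, 0.903]
ft_force: [-1.3, -0.4, -0.8]
grip_width: 0.576
time: 1.67
position: [0.4779, 0.2802, 0.0905]
tool_rot: [-0.9, 1.371, 0.904]
ft_force: [0.8, 0.8, 0.4]
grip_width: 0.573
[0.47769761 0.28035942 0.09060766] [-0.89966846  1.3710131   0.90485129]
```

View pics/w1.png

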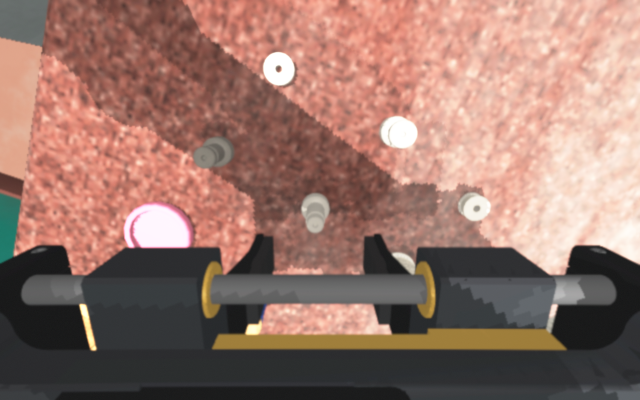

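Wrist view: the long die's collar is at (315,208), between the fingers. Middle is at (213,152) and short at (399,132). I'll refine all three from this view.

```bash
python3 - <<'E'
from bench import *
from h import *
im=get_image("wrist")
hsv=cv2.cvtColor(im["pixels"],cv2.COLOR_BGR2HSV)
m=cv2.inRange(hsv[:,:,1],0,85)
p=im["pixels"][100:250,180:500]
cv2.imwrite("pics/w1c.png",cv2.resize(p,None,fx=2.5,fy=2.5))
for c in cv2.findContours(m,cv2.RETR_EXTERNAL,cv2.CHAIN_APPROX_NONE)[0]:
    x,y,w,h=cv2.boundingRect(c)
    if cv2.contourArea(c)>150 and w<60: print((x,y,w,h))
for n,uv in(("long",(315,207)),("mid",(217,151)),("short",(400,131))): print(n,onz(im,uv,.005))
for P in([.479,.2775,0],[.407,.227,0],[.447,.3577,0],[.479,.2775,.045],[.407,.227,.038],[.447,.3577,.03]): print(P,proj(im,P).round(1))
E
```

```text
(292, 192, 49, 78)
(193, 131, 42, 38)
(3, 124, 28, 17)
(25, 69, 17, 22)
(259, 52, 37, 35)
(439, 0, 39, 34)
(0, 0, 49, 47)
long [0.47811925 0.27857635]
mid [0.40633013 0.22737403]
short [0.44823971 0.36216717]
[0.479, 0.2775, 0] [314.3 206.6]
[0.407, 0.227, 0] [218.9 151.1]
[0.447, 0.3577, 0] [392.4 131.3]
[0.479, 0.2775, 0.045] [313.8 226.3]
[0.407, 0.227, 0.038] [202.3 158.9]
[0.447, 0.3577, 0.03] [402.4 134.8]
```

View pics/w1c.png

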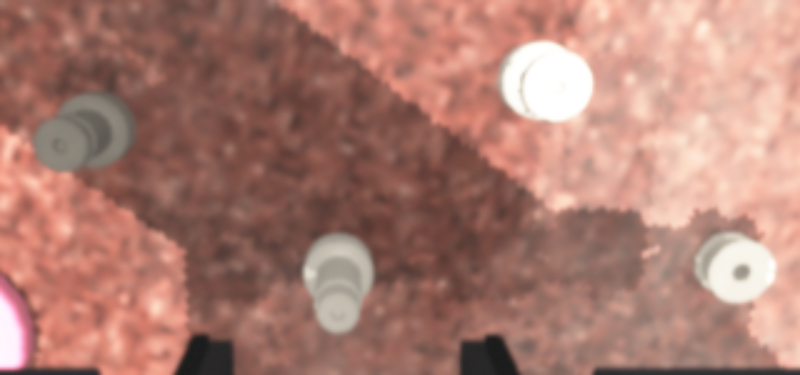

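```bash
python3 -m handwheel '[{"xyz":[0.1,-0.2,-2.5],"angular":[0,0,0]},{"xyz":[0,0,-2.5],"angular":[0,0,0]},{"xyz":[0,0,-1.5],"angular":[0,0,0]},{"xyz":[0,0,-0.8],"angular":[0,0,0]},{"xyz":[0,0,0],"angular":[0,0,0]}]'
python3 -m handwheel '[{"xyz":[0,0,0],"angular":[0,0,0]}]'
```

```text
time: 2.18
position: [0.4863, 0.2851, 0.0268]
tool_rot: [-0.898, 1.348, 0.905]
ft_force: [-0.3, -0.5, -0.4]
grip_width: 0.579
time: 2.27
position: [0.4871, 0.2859, 0.0281]
tool_rot: [-0.898, 1.346, 0.905]
ft_force: [-1.2, 0.3, 0.0]
grip_width: 0.576
```

```bash
cat > d.py <<'E'
import sys
from bench import *
from scipy.spatial.transform import Rotation as R
import numpy as np
t=np.array([float(a) for a in sys.argv[1:4]])
s=get_state();R0=R.from_rotvec([-0.89736185,1.37997159,0.89545808])
M=R.from_rotvec(s["tool_rot"])
z=M.as_matrix()[:,2]; x=M.as_matrix()[:,0]
# tilt only correction: bring x to -z
c=np.cross(x,[0,0,-1]); 
print("pos",s["position"].round(4),"todo cm",((t-s["position"])*100).round(2),"tiltfix deg",np.degrees(c).round(2),"jaw yaw",np.degrees(np.arctan2(z[1],z[0])).round(1),"F",s["ft_force"].round(1),"w",round(s["grip_width"]*87,1),"t",round(s["time"],2),"q",s["joint_positions"].round(2))
E
python3 d.py .4785 .278 .014
```

```text
pos [0.4871 0.2859 0.0281] todo cm [-0.86 -0.79 -1.41] tiltfix deg [-1.07  1.19  0.  ] jaw yaw 66.7 F [-1.2  0.3  0. ] w 50.1 t 2.27 q [-0.71  0.3   0.15  1.9  -0.06  0.92  0.64]
```

```bash
python3 -m handwheel '[{"xyz":[-0.8,-0.7,0],"angular":[-1,1.2,0]},{"xyz":[0,0,0],"angular":[0,0,0]},{"xyz":[0,0,0],"angular":[0,0,0]}]'
python3 d.py .4785 .278 .014
```

```text
time: 2.52
position: [0.4818, 0.281, 0.0326]
tool_rot: [-0.903, 1.367, 0.905]
ft_force: [-0.4, -0.7, 0.1]
grip_width: 0.572
pos [0.4818 0.281  0.0326] todo cm [-0.33 -0.3  -1.86] tiltfix deg [-0.3   0.31  0.  ] jaw yaw 66.7 F [-0.4 -0.7  0.1] w 49.7 t 2.52 q [-0.71  0.29  0.15  1.9  -0.06  0.95  0.63]
```

```bash
python3 -m handwheel '[{"xyz":[-0.4,-0.4,-0.8],"angular":[-0.5,0.5,0]},{"xyz":[-0.2,-0.2,-0.8],"angular":[-0.2,0.2,0]},{"xyz":[-0.1,-0.1,-0.4],"angular":[0,0,0]},{"xyz":[0,0,0],"angular":[0,0,0]}]'
python3 d.py .4785 .278 .014
```

```text
time: 2.85
position: [0.4764, 0.275, 0.0135]
tool_rot: [-0.908, 1.379, 0.904]
ft_force: [0.4, -0.3, -0.3]
grip_width: 0.575
pos [0.4764 0.275  0.0135] todo cm [0.21 0.3  0.05] tiltfix deg [ 0.24 -0.16  0.  ] jaw yaw 66.8 F [ 0.4 -0.3 -0.3] w 50.1 t 2.85 q [-0.71  0.31  0.15  1.92 -0.06  0.92  0.64]
```

```bash
python3 -m handwheel '[{"xyz":[0.2,0.3,0],"angular":[0,0,0]},{"xyz":[0,0,0],"angular":[0,0,0]}]'
python3 d.py .4785 .278 .014
```

```text
time: 3.02
position: [0.478, 0.2779, 0.0127]
tool_rot: [-0.908, 1.38, 0.904]
ft_force: [0.1, -0.5, 0.7]
grip_width: 0.577
pos [0.478  0.2779 0.0127] todo cm [0.05 0.01 0.13] tiltfix deg [ 0.28 -0.22  0.  ] jaw yaw 66.7 F [ 0.1 -0.5  0.7] w 50.2 t 3.02 q [-0.71  0.32  0.15  1.91 -0.06  0.92  0.63]
```

Close with moderate force.

```bash
python3 -m handwheel '[{"xyz":[0,0,0.1],"angular":[0,0,0]},{"xyz":[0,0,0],"angular":[0,0,0]},{"xyz":[0,0,0],"angular":[0,0,0]},{"xyz":[0,0,0],"angular":[0,0,0]},{"xyz":[0,0,0],"angular":[0,0,0]}]' 1.5 15
python3 -m handwheel '[{"xyz":[0,0,0],"angular":[0,0,0]},{"xyz":[0,0,0],"angular":[0,0,0]}]'
python3 d.py .4785 .278 .014
```

```text
time: 3.43
position: [0.4785, 0.2783, 0.014]
tool_rot: [-0.908, 1.38, 0.904]
ft_force: [0.7, 0.7, -0.2]
grip_width: 0.281
time: 3.6
position: [0.4785, 0.2783, 0.0141]
tool_rot: [-0.908, 1.379, 0.904]
ft_force: [-0.2, 0.2, -0.8]
grip_width: 0.25
pos [0.4785 0.2783 0.0141] todo cm [ 0.   -0.03 -0.01] tiltfix deg [ 0.26 -0.18  0.  ] jaw yaw 66.8 F [-0.2  0.2 -0.8] w 21.7 t 3.6 q [-0.71  0.32  0.15  1.91 -0.06  0.92  0.63]
```

Gripped (21.7 mm). Lift and carry to the wide stand.

```bash
python3 -m handwheel '[{"xyz":[0,0,2],"angular":[0,0,0]},{"xyz":[0,0,3],"angular":[0,0,0]},{"xyz":[0,0,3],"angular":[0,0,0]},{"xyz":[0,0,3],"angular":[0,0,0]},{"xyz":[0,0,0],"angular":[0,0,0]}]'
python3 -m handwheel '[{"xyz":[0,0,0],"angular":[0,0,0]}]'
python3 d.py .6805 .1036 .13
```

```text
time: 4.02
position: [0.4753, 0.276, 0.1255]
tool_rot: [-0.909, 1.388, 0.905]
ft_force: [2.2, 1.3, 0.4]
grip_width: 0.253
time: 4.1
position: [0.4756, 0.2763, 0.1266]
tool_rot: [-0.908, 1.386, 0.905]
ft_force: [0.5, -0.7, -0.5]
grip_width: 0.25
pos [0.4756 0.2763 0.1266] todo cm [ 20.49 -17.27   0.34] tiltfix deg [ 0.45 -0.45  0.  ] jaw yaw 66.7 F [ 0.5 -0.7 -0.5] w 21.8 t 4.1 q [-0.72  0.19  0.16  1.82 -0.03  1.15  0.61]
```

```bash
python3 -m handwheel '[{"xyz":[1.5,-1.2,0.3],"angular":[0,0,0]},{"xyz":[2.5,-2.1,0.2],"angular":[0,0,0]},{"xyz":[2.5,-2.1,0],"angular":[0,0,0]},{"xyz":[2.5,-2.1,0],"angular":[0,0,0]},{"xyz":[2.5,-2.1,0],"angular":[0,0,0]}]'
python3 -m handwheel '[{"xyz":[2.5,-2.1,0],"angular":[0,0,0]},{"xyz":[2.5,-2.1,0],"angular":[0,0,0]},{"xyz":[1.5,-1.2,0],"angular":[0,0,0]},{"xyz":[0,0,0],"angular":[0,0,0]},{"xyz":[0,0,0],"angular":[0,0,0]}]'
python3 d.py .6805 .1036 .13
```

```text
time: 4.52
position: [0.5863, 0.1863, 0.1292]
tool_rot: [-0.917, 1.382, 0.925]
ft_force: [0.7, 0.6, -0.7]
grip_width: 0.249
time: 4.93
position: [0.6561, 0.1193, 0.1216]
tool_rot: [-0.913, 1.394, 0.915]
ft_force: [-1.3, 0.6, -0.8]
grip_width: 0.255
pos [0.6561 0.1193 0.1216] todo cm [ 2.44 -1.57  0.84] tiltfix deg [ 0.66 -1.1   0.  ] jaw yaw 67.2 F [-1.3  0.6 -0.8] w 22.2 t 4.93 q [-0.43  0.44  0.28  1.52 -0.12  1.22  1.03]
```

```bash
python3 -m handwheel '[{"xyz":[1.3,-0.8,-1],"angular":[0.6,-1,0]},{"xyz":[1.1,-0.7,-2],"angular":[0,0,0]},{"xyz":[0.3,-0.2,-2],"angular":[0,0,0]},{"xyz":[0,0,0],"angular":[0,0,0]},{"xyz":[0,0,0],"angular":[0,0,0]}]'
python3 d.py .6805 .1036 .0195
python3 - <<'E'
from bench import *
import cv2
w=get_image("wrist")["pixels"];s=get_image("side")["pixels"][100:220,270:450]
cv2.imwrite("pics/w2.png",w); cv2.imwrite("pics/s2.png",cv2.resize(s,None,fx=4,fy=4))
E
```

```text
time: 5.35
position: [0.6791, 0.1075, 0.067]
tool_rot: [-0.911, 1.374, 0.921]
ft_force: [0.2, 1.1, -0.6]
grip_width: 0.253
pos [0.6791 0.1075 0.067 ] todo cm [ 0.14 -0.39 -4.75] tiltfix deg [-0.13 -0.41 -0.  ] jaw yaw 67.5 F [ 0.2  1.1 -0.6] w 22.0 t 5.35 q [-0.39  0.52  0.27  1.52 -0.15  1.13  1.09]
```

View pics/w2.png

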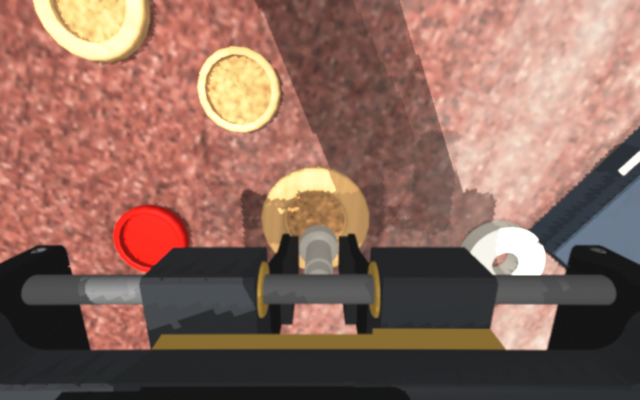

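View pics/s2.png

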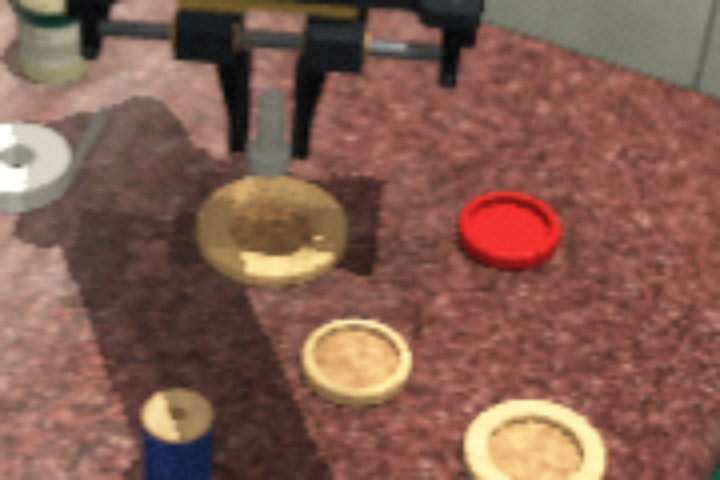

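Wrist and side views show the long die upright in the fingers over the wide stand (wrist (316,216)). Lower it.

```bash
python3 -m handwheel '[{"xyz":[0.1,-0.3,-1.5],"angular":[0,-0.3,0]},{"xyz":[0,-0.1,-1.2],"angular":[0,0,0]},{"xyz":[0,0,-0.8],"angular":[0,0,0]},{"xyz":[0,0,0],"angular":[0,0,0]},{"xyz":[0,0,0],"angular":[0,0,0]}]'
python3 d.py .6805 .1036 .0195
```

```text
time: 5.87
position: [0.6813, 0.1087, 0.0368]
tool_rot: [-0.916, 1.359, 0.921]
ft_force: [0.1, -0.6, -0.5]
grip_width: 0.25
pos [0.6813 0.1087 0.0368] todo cm [-0.08 -0.51 -1.73] tiltfix deg [-0.38  0.3   0.  ] jaw yaw 67.8 F [ 0.1 -0.6 -0.5] w 21.7 t 5.87 q [-0.39  0.54  0.26  1.55 -0.16  1.06  1.1 ]
```

```bash
python3 -m handwheel '[{"xyz":[-0.1,-0.5,-0.2],"angular":[-0.4,0.3,0]},{"xyz":[0,-0.2,-0.4],"angular":[0,0,0]},{"xyz":[0,0,-0.3],"angular":[0,0,0]},{"xyz":[0,0,0],"angular":[0,0,0]}]'
python3 d.py .6805 .1036 .0195
```

```text
time: 6.2
position: [0.6814, 0.1018, 0.0292]
tool_rot: [-0.921, 1.366, 0.919]
ft_force: [-0.5, -0.1, -0.8]
grip_width: 0.248
pos [0.6814 0.1018 0.0292] todo cm [-0.09  0.18 -0.97] tiltfix deg [0.02 0.13 0.  ] jaw yaw 67.9 F [-0.5 -0.1 -0.8] w 21.6 t 6.2 q [-0.38  0.55  0.26  1.55 -0.16  1.06  1.11]
```

```bash
python3 -m handwheel '[{"xyz":[0,0.1,-0.4],"angular":[0,0,0]},{"xyz":[0,0,-0.3],"angular":[0,0,0]},{"xyz":[0,0,-0.1],"angular":[0,0,0]},{"xyz":[0,0,0],"angular":[0,0,0]}]'
python3 d.py .6805 .1036 .0195
```

```text
time: 6.53
position: [0.6816, 0.1026, 0.0205]
tool_rot: [-0.921, 1.366, 0.918]
ft_force: [0.2, 0.1, -0.2]
grip_width: 0.253
pos [0.6816 0.1026 0.0205] todo cm [-0.11  0.1  -0.1 ] tiltfix deg [0.01 0.15 0.  ] jaw yaw 67.8 F [ 0.2  0.1 -0.2] w 22.0 t 6.53 q [-0.38  0.56  0.26  1.56 -0.16  1.04  1.11]
```

```bash
python3 -m handwheel '[{"xyz":[0,0,-0.1],"angular":[0,0,0]},{"xyz":[0,0,0],"angular":[0,0,0]}]'
python3 d.py .6805 .1036 .0195
python3 -m handwheel '[{"xyz":[0,0,-0.1],"angular":[0,0,0]},{"xyz":[0,0,0],"angular":[0,0,0]}]'
python3 d.py .6805 .1036 .0195
```

```text
time: 6.7
position: [0.6815, 0.1027, 0.0192]
tool_rot: [-0.921, 1.366, 0.918]
ft_force: [-0.4, 0.2, 0.1]
grip_width: 0.249
pos [0.6815 0.1027 0.0192] todo cm [-0.1   0.09  0.03] tiltfix deg [0.01 0.13 0.  ] jaw yaw 67.8 F [-0.4  0.2  0.1] w 21.6 t 6.7 q [-0.38  0.56  0.26  1.56 -0.16  1.04  1.11]
time: 6.87
position: [0.6821, 0.1028, 0.0193]
tool_rot: [-0.921, 1.365, 0.918]
ft_force: [0.6, 0.4, -0.4]
grip_width: 0.256
pos [0.6821 0.1028 0.0193] todo cm [-0.16  0.08  0.02] tiltfix deg [-0.    0.19  0.  ] jaw yaw 67.9 F [ 0.6  0.4 -0.4] w 22.2 t 6.87 q [-0.38  0.56  0.26  1.56 -0.16  1.04  1.11]
```

Contact: z stopped following the command at 19.3 mm. Release.

```bash
python3 -m handwheel '[{"xyz":[0,0,0],"angular":[0,0,0]},{"xyz":[0,0,0],"angular":[0,0,0]},{"xyz":[0,0,0],"angular":[0,0,0]},{"xyz":[0,0,0],"angular":[0,0,0]}]' 4.5
python3 -m handwheel '[{"xyz":[0,0,1],"angular":[0,0,0]},{"xyz":[0,0,2],"angular":[0,0,0]},{"xyz":[0,0,3],"angular":[0,0,0]},{"xyz":[0,0,3],"angular":[0,0,0]},{"xyz":[0,0,0],"angular":[0,0,0]}]'
python3 d.py .407 .227 .13
python3 - <<'E'
from bench import *
import cv2
w=get_image("wrist")["pixels"]
cv2.imwrite("pics/w3.png",w)
E
```

```text
time: 7.2
position: [0.6825, 0.1029, 0.0196]
tool_rot: [-0.921, 1.364, 0.918]
ft_force: [0.5, 0.4, 0.1]
grip_width: 0.46
time: 7.62
position: [0.6798, 0.1023, 0.1124]
tool_rot: [-0.92, 1.369, 0.92]
ft_force: [0.7, -0.1, 0.5]
grip_width: 0.518
pos [0.6798 0.1023 0.1124] todo cm [-27.28  12.47   1.76] tiltfix deg [ 0.07 -0.07  0.  ] jaw yaw 67.8 F [ 0.7 -0.1  0.5] w 45.1 t 7.62 q [-0.4   0.47  0.28  1.49 -0.13  1.2   1.09]
```

View pics/w3.png

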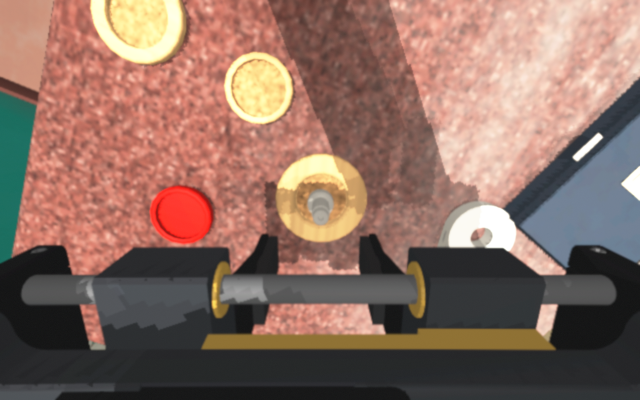

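The long die stands upright, centred in the wide stand (wrist (320,200)). Next, the middle die.

```bash
python3 -m handwheel '[{"xyz":[-2,0.9,1],"angular":[0,0,0]},{"xyz":[-3.2,1.5,0.5],"angular":[0,0,0]},{"xyz":[-3.2,1.5,0],"angular":[0,0,0]},{"xyz":[-3.2,1.5,0],"angular":[0,0,0]},{"xyz":[-3.2,1.5,0],"angular":[0,0,0]}]'
python3 -m handwheel '[{"xyz":[-3.2,1.5,0],"angular":[0,0,0]},{"xyz":[-3.2,1.5,0],"angular":[0,0,0]},{"xyz":[-3.2,1.5,0],"angular":[0,0,0]},{"xyz":[0,0,0],"angular":[0,0,0]},{"xyz":[0,0,0],"angular":[0,0,0]}]'
python3 d.py .407 .227 .012
```

```text
time: 8.08
position: [0.5304, 0.165, 0.1234]
tool_rot: [-0.916, 1.377, 0.907]
ft_force: [-0.2, 1.0, 0.0]
grip_width: 0.516
time: 8.5
position: [0.4198, 0.2145, 0.1206]
tool_rot: [-0.922, 1.38, 0.918]
ft_force: [1.2, 0.4, 1.0]
grip_width: 0.516
pos [0.4198 0.2145 0.1206] todo cm [ -1.28   1.25 -10.86] tiltfix deg [ 0.49 -0.46  0.  ] jaw yaw 67.7 F [1.2 0.4 1. ] w 44.9 t 8.5 q [-0.69  0.03  0.16  2.   -0.    1.12  0.65]
```

```bash
python3 -m handwheel '[{"xyz":[-1,1,-1],"angular":[0.5,-0.5,0]},{"xyz":[-0.3,0.3,-2],"angular":[0,0,0]},{"xyz":[-0.1,0,-1.5],"angular":[0,0,0]},{"xyz":[0,0,0],"angular":[0,0,0]},{"xyz":[0,0,0],"angular":[0,0,0]}]'
python3 d.py .407 .227 .012
python3 - <<'E'
from bench import *
from h import *
im=get_image("wrist")
print(proj(im,[.407,.227,.038]),proj(im,[.407,.227,.0]))
cv2.imwrite("pics/w4.png",im["pixels"])
E
```

```text
time: 8.92
position: [0.4073, 0.2268, 0.0745]
tool_rot: [-0.917, 1.366, 0.916]
ft_force: [0.9, 0.5, -0.1]
grip_width: 0.52
pos [0.4073 0.2268 0.0745] todo cm [-0.03  0.02 -6.25] tiltfix deg [-0.06  0.14  0.  ] jaw yaw 67.6 F [ 0.9  0.5 -0.1] w 45.2 t 8.92 q [-0.71  0.06  0.15  2.07 -0.01  1.01  0.62]
[317.1471059  227.53557344] [317.20281728 209.48135848]
```

View pics/w4.png

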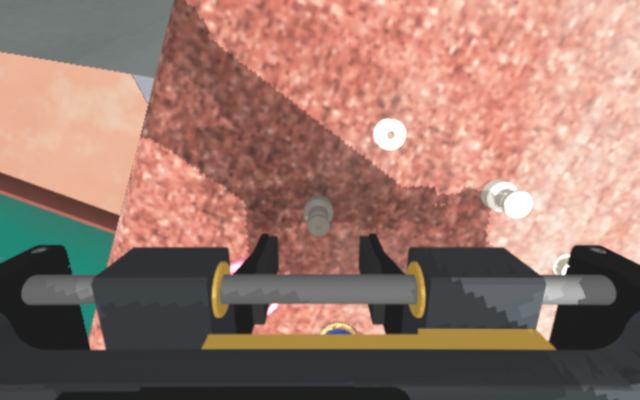

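The middle die is centred between the fingers at (318,212), matching the projection. Descend.

```bash
python3 -m handwheel '[{"xyz":[-0.1,-0.1,-1.2],"angular":[-0.2,0.2,0]},{"xyz":[-0.1,-0.1,-1.2],"angular":[-0.2,0.2,0]},{"xyz":[-0.1,-0.1,-0.8],"angular":[-0.2,0.2,0]},{"xyz":[0,0,0],"angular":[0,0,0]},{"xyz":[0,0,0],"angular":[0,0,0]}]'
python3 d.py .407 .227 .012
```

```text
time: 9.38
position: [0.4069, 0.2227, 0.041]
tool_rot: [-0.919, 1.381, 0.912]
ft_force: [0.5, 0.2, 0.8]
grip_width: 0.517
pos [0.4069 0.2227 0.041 ] todo cm [ 0.01  0.43 -2.9 ] tiltfix deg [ 0.54 -0.37  0.  ] jaw yaw 67.4 F [0.5 0.2 0.8] w 44.9 t 9.38 q [-0.7   0.11  0.15  2.1  -0.01  0.95  0.63]
```

```bash
python3 -m handwheel '[{"xyz":[0,0.4,-0.6],"angular":[0.3,-0.2,0]},{"xyz":[0,0,-0.9],"angular":[0,0,0]},{"xyz":[0,0,-0.6],"angular":[0,0,0]},{"xyz":[0,0,0],"angular":[0,0,0]},{"xyz":[0,0,0],"angular":[0,0,0]}]'
python3 d.py .407 .227 .012
```

```text
time: 9.8
position: [0.4071, 0.2275, 0.018]
tool_rot: [-0.916, 1.374, 0.913]
ft_force: [0.7, 0.2, -0.3]
grip_width: 0.517
pos [0.4071 0.2275 0.018 ] todo cm [-0.01 -0.05 -0.6 ] tiltfix deg [ 0.19 -0.13  0.  ] jaw yaw 67.4 F [ 0.7  0.2 -0.3] w 45.0 t 9.8 q [-0.7   0.15  0.14  2.11 -0.03  0.89  0.63]
```

```bash
python3 -m handwheel '[{"xyz":[0,-0.1,-0.4],"angular":[0,0,0]},{"xyz":[0,0,-0.2],"angular":[0,0,0]},{"xyz":[0,0,0],"angular":[0,0,0]}]'
python3 d.py .407 .227 .012
python3 -m handwheel '[{"xyz":[0,0,0],"angular":[0,0,0]},{"xyz":[0,0,0],"angular":[0,0,0]},{"xyz":[0,0,0],"angular":[0,0,0]},{"xyz":[0,0,0],"angular":[0,0,0]},{"xyz":[0,0,0],"angular":[0,0,0]}]' 1.5 15
python3 -m handwheel '[{"xyz":[0,0,0],"angular":[0,0,0]},{"xyz":[0,0,0],"angular":[0,0,0]}]'
python3 d.py .407 .227 .012
```

```text
time: 10.05
position: [0.4072, 0.2265, 0.0116]
tool_rot: [-0.916, 1.374, 0.914]
ft_force: [-0.8, 0.6, 0.2]
grip_width: 0.516
pos [0.4072 0.2265 0.0116] todo cm [-0.02  0.05  0.04] tiltfix deg [ 0.17 -0.11  0.  ] jaw yaw 67.4 F [-0.8  0.6  0.2] w 44.9 t 10.05 q [-0.7   0.16  0.15  2.12 -0.03  0.87  0.64]
time: 10.47
position: [0.4077, 0.2267, 0.0122]
tool_rot: [-0.916, 1.372, 0.913]
ft_force: [-0.4, -0.0, 0.3]
grip_width: 0.255
time: 10.63
position: [0.4078, 0.2268, 0.0123]
tool_rot: [-0.916, 1.372, 0.913]
ft_force: [-0.3, -0.1, -0.7]
grip_width: 0.255
pos [0.4078 0.2268 0.0123] todo cm [-0.08  0.02 -0.03] tiltfix deg [ 0.12 -0.04  0.  ] jaw yaw 67.4 F [-0.3 -0.1 -0.7] w 22.2 t 10.63 q [-0.7   0.16  0.15  2.12 -0.03  0.87  0.64]
```

Gripped. Lift and carry to the middle stand (0.498, 0.032).

```bash
python3 -m handwheel '[{"xyz":[0,0,2],"angular":[0,0,0]},{"xyz":[0,0,3],"angular":[0,0,0]},{"xyz":[0,0,3],"angular":[0,0,0]},{"xyz":[0,0,1],"angular":[0,0,0]},{"xyz":[0,0,0],"angular":[0,0,0]}]'
python3 -m handwheel '[{"xyz":[0.8,-1.6,0],"angular":[0,0,0]},{"xyz":[1.3,-2.8,0],"angular":[0,0,0]},{"xyz":[1.3,-2.8,0],"angular":[0,0,0]},{"xyz":[1.3,-2.8,0],"angular":[0,0,0]},{"xyz":[1.3,-2.8,0],"angular":[0,0,0]}]'
python3 -m handwheel '[{"xyz":[1.3,-2.8,0],"angular":[0,0,0]},{"xyz":[0.8,-1.8,0],"angular":[0,0,0]},{"xyz":[0.4,-0.8,0],"angular":[0,0,0]},{"xyz":[0,0,0],"angular":[0,0,0]},{"xyz":[0,0,0],"angular":[0,0,0]}]'
python3 d.py .498 .032 .0173
```

```text
time: 11.05
position: [0.4053, 0.2251, 0.1042]
tool_rot: [-0.917, 1.378, 0.914]
ft_force: [0.1, -0.2, 0.4]
grip_width: 0.253
time: 11.47
position: [0.4634, 0.1008, 0.1026]
tool_rot: [-0.926, 1.37, 0.929]
ft_force: [1.3, 0.8, -0.4]
grip_width: 0.252
time: 11.88
position: [0.4888, 0.0366, 0.0983]
tool_rot: [-0.92, 1.379, 0.92]
ft_force: [-0.0, -0.7, 0.2]
grip_width: 0.251
pos [0.4888 0.0366 0.0983] todo cm [ 0.92 -0.46 -8.1 ] tiltfix deg [ 0.33 -0.52  0.  ] jaw yaw 67.8 F [-0.  -0.7  0.2] w 21.8 t 11.88 q [-0.47  0.09  0.36  1.99 -0.03  1.07  1.08]
```

```bash
python3 -m handwheel '[{"xyz":[0.7,-0.4,-1],"angular":[0.3,-0.5,0]},{"xyz":[0.2,-0.1,-1.5],"angular":[0,0,0]},{"xyz":[0,-0.1,-1],"angular":[0,0,0]},{"xyz":[0,0,0],"angular":[0,0,0]},{"xyz":[0,0,0],"angular":[0,0,0]}]'
python3 d.py .498 .032 .0173
python3 - <<'E'
from bench import *
from h import *
im=get_image("wrist")
cv2.imwrite("pics/w5.png",im["pixels"])
E
```

```text
time: 12.3
position: [0.4953, 0.0388, 0.0607]
tool_rot: [-0.923, 1.366, 0.93]
ft_force: [0.3, 0.9, 0.4]
grip_width: 0.25
pos [0.4953 0.0388 0.0607] todo cm [ 0.27 -0.68 -4.34] tiltfix deg [-0.16 -0.18 -0.  ] jaw yaw 68.3 F [0.3 0.9 0.4] w 21.8 t 12.3 q [-0.46  0.15  0.36  2.02 -0.07  0.99  1.12]
```

View pics/w5.png

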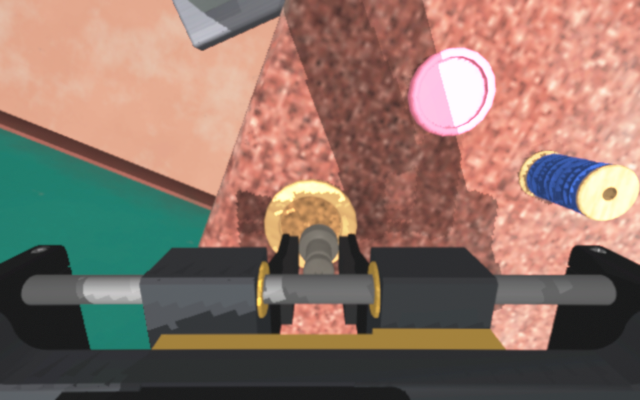

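The middle die is held over the middle stand (310,222), about 7 mm off in y. Correct while lowering.

```bash
python3 -m handwheel '[{"xyz":[0.2,-0.7,-0.8],"angular":[-0.2,0,0]},{"xyz":[0,-0.2,-1],"angular":[-0.2,0,0]},{"xyz":[0,-0.1,-0.6],"angular":[0,0,0]},{"xyz":[0,0,0],"angular":[0,0,0]},{"xyz":[0,0,0],"angular":[0,0,0]}]'
python3 d.py .498 .032 .0173
```

```text
time: 12.77
position: [0.4978, 0.0294, 0.0357]
tool_rot: [-0.931, 1.367, 0.927]
ft_force: [0.5, 0.2, 0.4]
grip_width: 0.254
pos [0.4978 0.0294 0.0357] todo cm [ 0.02  0.26 -1.84] tiltfix deg [ 0.22 -0.07  0.  ] jaw yaw 68.5 F [0.5 0.2 0.4] w 22.1 t 12.77 q [-0.45  0.19  0.36  2.03 -0.08  0.93  1.15]
```

```bash
python3 -m handwheel '[{"xyz":[0,0.2,-0.5],"angular":[0.1,0,0]},{"xyz":[0,0,-0.5],"angular":[0,0,0]},{"xyz":[0,0,-0.3],"angular":[0,0,0]},{"xyz":[0,0,0],"angular":[0,0,0]},{"xyz":[0,0,0],"angular":[0,0,0]}]'
python3 d.py .498 .032 .0173
```

```text
time: 13.18
position: [0.4981, 0.0316, 0.0215]
tool_rot: [-0.929, 1.366, 0.927]
ft_force: [-0.6, 0.1, -0.2]
grip_width: 0.254
pos [0.4981 0.0316 0.0215] todo cm [-0.01  0.04 -0.42] tiltfix deg [ 0.1  -0.05  0.  ] jaw yaw 68.5 F [-0.6  0.1 -0.2] w 22.1 t 13.18 q [-0.45  0.21  0.36  2.04 -0.09  0.9   1.16]
```

```bash
python3 -m handwheel '[{"xyz":[0,0,-0.2],"angular":[0,0,0]},{"xyz":[0,0,-0.1],"angular":[0,0,0]},{"xyz":[0,0,0],"angular":[0,0,0]}]'
python3 -m handwheel '[{"xyz":[0,0,-0.1],"angular":[0,0,0]},{"xyz":[0,0,0],"angular":[0,0,0]}]'
python3 d.py .498 .032 .0173
```

```text
time: 13.43
position: [0.4983, 0.0317, 0.0184]
tool_rot: [-0.929, 1.365, 0.927]
ft_force: [0.2, -0.1, 0.0]
grip_width: 0.249
time: 13.6
position: [0.4985, 0.0317, 0.0175]
tool_rot: [-0.929, 1.365, 0.927]
ft_force: [0.1, 0.5, 0.0]
grip_width: 0.251
pos [0.4985 0.0317 0.0175] todo cm [-0.05  0.03 -0.02] tiltfix deg [0.08 0.   0.  ] jaw yaw 68.5 F [0.1 0.5 0. ] w 21.9 t 13.6 q [-0.45  0.22  0.36  2.05 -0.09  0.9   1.16]
```

```bash
python3 -m handwheel '[{"xyz":[0,0,-0.1],"angular":[0,0,0]},{"xyz":[0,0,0],"angular":[0,0,0]}]'
python3 d.py .498 .032 .0173
```

```text
time: 13.77
position: [0.4991, 0.0317, 0.0173]
tool_rot: [-0.929, 1.364, 0.927]
ft_force: [0.6, 0.4, 0.7]
grip_width: 0.253
pos [0.4991 0.0317 0.0173] todo cm [-0.11  0.03  0.  ] tiltfix deg [0.07 0.05 0.  ] jaw yaw 68.5 F [0.6 0.4 0.7] w 22.0 t 13.77 q [-0.45  0.22  0.36  2.05 -0.1   0.89  1.16]
```

Contact at the expected height (17.3 mm). Release and go up.

```bash
python3 -m handwheel '[{"xyz":[0,0,0],"angular":[0,0,0]},{"xyz":[0,0,0],"angular":[0,0,0]},{"xyz":[0,0,0],"angular":[0,0,0]},{"xyz":[0,0,0],"angular":[0,0,0]}]' 4.5
python3 -m handwheel '[{"xyz":[0,0,1],"angular":[0,0,0]},{"xyz":[0,0,2],"angular":[0,0,0]},{"xyz":[0,0,3],"angular":[0,0,0]},{"xyz":[0,0,4],"angular":[0,0,0]},{"xyz":[0,0,0],"angular":[0,0,0]}]'
python3 d.py .447 .358 .12
python3 - <<'E'
from bench import *
import cv2
cv2.imwrite("pics/w6.png",get_image("wrist")["pixels"])
E
```

```text
time: 14.1
position: [0.4994, 0.0318, 0.0175]
tool_rot: [-0.929, 1.363, 0.926]
ft_force: [-0.1, -0.4, 0.7]
grip_width: 0.46
time: 14.52
position: [0.4964, 0.0307, 0.1212]
tool_rot: [-0.929, 1.37, 0.928]
ft_force: [1.3, 0.2, 0.7]
grip_width: 0.517
pos [0.4964 0.0307 0.1212] todo cm [-4.94 32.73 -0.12] tiltfix deg [ 0.2  -0.25  0.  ] jaw yaw 68.4 F [1.3 0.2 0.7] w 45.0 t 14.52 q [-0.47  0.07  0.37  1.96 -0.03  1.12  1.1 ]
```

View pics/w6.png

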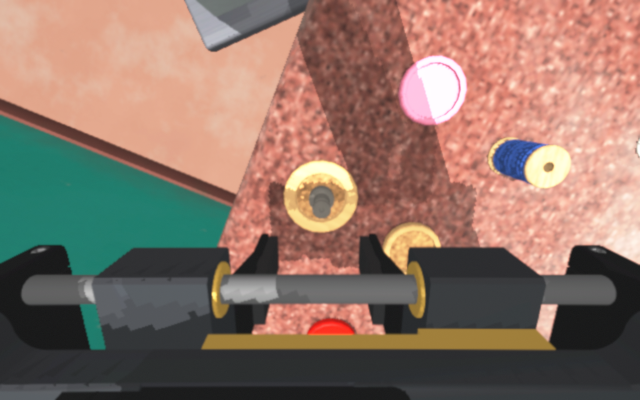

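The middle die stands in its stand (320,197). Now the short die.

```bash
python3 -m handwheel '[{"xyz":[-0.3,2.2,0.5],"angular":[0,0,0]},{"xyz":[-0.6,3.7,0.3],"angular":[0,0,0]},{"xyz":[-0.6,3.7,0],"angular":[0,0,0]},{"xyz":[-0.6,3.7,0],"angular":[0,0,0]},{"xyz":[-0.6,3.7,0],"angular":[0,0,0]}]'
python3 -m handwheel '[{"xyz":[-0.6,3.7,0],"angular":[0,0,0]},{"xyz":[-0.6,3.7,0],"angular":[0,0,0]},{"xyz":[-0.6,3.7,0],"angular":[0,0,0]},{"xyz":[-0.3,2,0],"angular":[0,0,0]},{"xyz":[0,0,0],"angular":[0,0,0]}]'
python3 d.py .447 .358 .07
```

```text
time: 14.98
position: [0.4677, 0.1947, 0.1278]
tool_rot: [-0.915, 1.38, 0.91]
ft_force: [0.2, 0.6, -1.7]
grip_width: 0.516
time: 15.4
position: [0.4386, 0.34, 0.1253]
tool_rot: [-0.92, 1.379, 0.922]
ft_force: [-0.4, 0.4, -0.2]
grip_width: 0.517
pos [0.4386 0.34   0.1253] todo cm [ 0.84  1.8  -5.53] tiltfix deg [ 0.26 -0.54  0.  ] jaw yaw 67.8 F [-0.4  0.4 -0.2] w 45.0 t 15.4 q [-0.8   0.2   0.11  1.81 -0.03  1.15  0.5 ]
```

```bash
python3 -m handwheel '[{"xyz":[0.6,1.4,-1],"angular":[0.2,-0.4,0]},{"xyz":[0.3,0.4,-1.5],"angular":[0,0,0]},{"xyz":[0,0,-1.5],"angular":[0,0,0]},{"xyz":[0,0,-0.5],"angular":[0,0,0]},{"xyz":[0,0,0],"angular":[0,0,0]}]'
python3 -m handwheel '[{"xyz":[0,0,0],"angular":[0,0,0]}]'
python3 d.py .447 .358 .01
python3 - <<'E'
from bench import *
from h import *
im=get_image("wrist")
print(proj(im,[.447,.3577,.03]),proj(im,[.447,.3577,.0]))
cv2.imwrite("pics/w7.png",im["pixels"])
E
```

```text
time: 15.82
position: [0.4464, 0.357, 0.0766]
tool_rot: [-0.924, 1.374, 0.921]
ft_force: [0.0, -0.4, -0.2]
grip_width: 0.514
time: 15.9
position: [0.4463, 0.3558, 0.0762]
tool_rot: [-0.924, 1.375, 0.92]
ft_force: [0.7, -0.1, -0.1]
grip_width: 0.521
pos [0.4463 0.3558 0.0762] todo cm [ 0.07  0.22 -6.62] tiltfix deg [ 0.37 -0.32  0.  ] jaw yaw 67.9 F [ 0.7 -0.1 -0.1] w 45.3 t 15.9 q [-0.81  0.28  0.11  1.82 -0.03  1.06  0.49]
[320.61716492 222.95649385] [320.64080545 209.49718218]
```

View pics/w7.png

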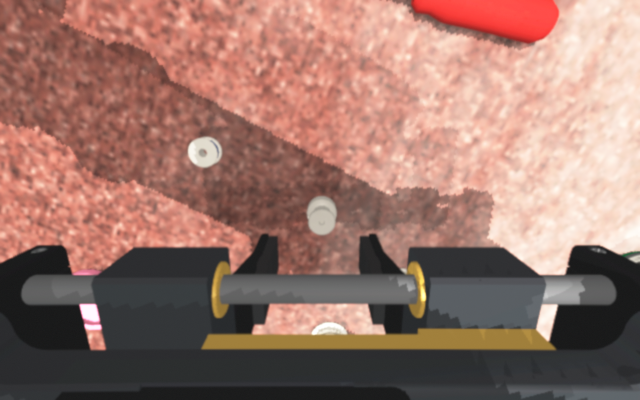

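The short die is between the fingers at (322,212), about 3 mm off along the pad direction. Target adjusted slightly to (0.4455, 0.358).

```bash
python3 -m handwheel '[{"xyz":[0,0.2,-1],"angular":[0.1,-0.1,0]},{"xyz":[-0.1,0,-1.2],"angular":[0,0,0]},{"xyz":[-0.1,-0.1,-0.8],"angular":[0,0,0]},{"xyz":[0,0,0],"angular":[0,0,0]},{"xyz":[0,0,0],"angular":[0,0,0]}]'
python3 d.py .4455 .358 .009
```

```text
time: 16.37
position: [0.4458, 0.356, 0.0456]
tool_rot: [-0.921, 1.37, 0.918]
ft_force: [-0.4, -0.5, 0.3]
grip_width: 0.518
pos [0.4458 0.356  0.0456] todo cm [-0.03  0.2  -3.66] tiltfix deg [ 0.13 -0.03  0.  ] jaw yaw 67.8 F [-0.4 -0.5  0.3] w 45.1 t 16.37 q [-0.81  0.31  0.1   1.85 -0.04  0.99  0.49]
```

```bash
python3 -m handwheel '[{"xyz":[-0.1,0.2,-0.9],"angular":[0,0,0]},{"xyz":[-0.1,-0.1,-1],"angular":[0,0,0]},{"xyz":[0,0,-0.8],"angular":[0,0,0]},{"xyz":[0,0,0],"angular":[0,0,0]},{"xyz":[0,0,0],"angular":[0,0,0]}]'
python3 d.py .4455 .358 .009
```

```text
time: 16.78
position: [0.4433, 0.3572, 0.0156]
tool_rot: [-0.921, 1.37, 0.918]
ft_force: [0.8, -0.5, 1.1]
grip_width: 0.513
pos [0.4433 0.3572 0.0156] todo cm [ 0.22  0.08 -0.66] tiltfix deg [ 0.13 -0.04  0.  ] jaw yaw 67.8 F [ 0.8 -0.5  1.1] w 44.7 t 16.78 q [-0.81  0.34  0.1   1.87 -0.04  0.93  0.49]
```

```bash
python3 -m handwheel '[{"xyz":[0.2,0.1,-0.4],"angular":[0,0,0]},{"xyz":[0,0,-0.2],"angular":[0,0,0]},{"xyz":[0,0,0],"angular":[0,0,0]},{"xyz":[0,0,0],"angular":[0,0,0]}]'
python3 d.py .4455 .358 .009
```

```text
time: 17.12
position: [0.4459, 0.3585, 0.0091]
tool_rot: [-0.921, 1.369, 0.918]
ft_force: [0.1, -0.6, 0.4]
grip_width: 0.517
pos [0.4459 0.3585 0.0091] todo cm [-0.04 -0.05 -0.01] tiltfix deg [ 0.12 -0.02  0.  ] jaw yaw 67.8 F [ 0.1 -0.6  0.4] w 44.9 t 17.12 q [-0.81  0.36  0.1   1.87 -0.04  0.92  0.49]
```

```bash
python3 -m handwheel '[{"xyz":[0,0,0],"angular":[0,0,0]},{"xyz":[0,0,0],"angular":[0,0,0]},{"xyz":[0,0,0],"angular":[0,0,0]},{"xyz":[0,0,0],"angular":[0,0,0]},{"xyz":[0,0,0],"angular":[0,0,0]}]' 1.5 15
python3 -m handwheel '[{"xyz":[0,0,0],"angular":[0,0,0]},{"xyz":[0,0,0],"angular":[0,0,0]}]'
python3 d.py .4455 .358 .009
python3 -m handwheel '[{"xyz":[0,0,2],"angular":[0,0,0]},{"xyz":[0,0,3],"angular":[0,0,0]},{"xyz":[0,0,3],"angular":[0,0,0]},{"xyz":[0,0,3],"angular":[0,0,0]},{"xyz":[0,0,0],"angular":[0,0,0]}]'
python3 d.py .578 .092 .12
```

```text
time: 17.53
position: [0.4465, 0.3589, 0.0101]
tool_rot: [-0.92, 1.368, 0.918]
ft_force: [0.2, -0.0, -0.3]
grip_width: 0.25
time: 17.7
position: [0.4465, 0.359, 0.0102]
tool_rot: [-0.92, 1.368, 0.918]
ft_force: [0.2, -0.6, 0.2]
grip_width: 0.254
pos [0.4465 0.359  0.0102] todo cm [-0.1  -0.1  -0.12] tiltfix deg [0.05 0.06 0.  ] jaw yaw 67.8 F [ 0.2 -0.6  0.2] w 22.1 t 17.7 q [-0.81  0.36  0.1   1.87 -0.04  0.92  0.49]
time: 18.12
position: [0.4436, 0.3563, 0.1214]
tool_rot: [-0.922, 1.376, 0.918]
ft_force: [0.8, 1.5, -0.4]
grip_width: 0.249
pos [0.4436 0.3563 0.1214] todo cm [ 13.44 -26.43  -0.14] tiltfix deg [ 0.36 -0.27  0.  ] jaw yaw 67.8 F [ 0.8  1.5 -0.4] w 21.7 t 18.12 q [-0.82  0.23  0.11  1.78 -0.02  1.14  0.48]
```

```bash
python3 -m handwheel '[{"xyz":[1,-1.9,0.3],"angular":[0,0,0]},{"xyz":[1.6,-3.2,0.2],"angular":[0,0,0]},{"xyz":[1.6,-3.2,0],"angular":[0,0,0]},{"xyz":[1.6,-3.2,0],"angular":[0,0,0]},{"xyz":[1.6,-3.2,0],"angular":[0,0,0]}]'
python3 -m handwheel '[{"xyz":[1.6,-3.2,0],"angular":[0,0,0]},{"xyz":[1.6,-3.2,0],"angular":[0,0,0]},{"xyz":[1.3,-2.6,0],"angular":[0,0,0]},{"xyz":[0.7,-1.2,0],"angular":[0,0,0]},{"xyz":[0,0,0],"angular":[0,0,0]}]'
python3 -m handwheel '[{"xyz":[0,0,0],"angular":[0,0,0]}]'
python3 d.py .578 .092 .0152
```

```text
time: 18.53
position: [0.5145, 0.2173, 0.1294]
tool_rot: [-0.932, 1.36, 0.939]
ft_force: [0.6, -0.7, -0.4]
grip_width: 0.254
time: 18.95
position: [0.571, 0.0991, 0.1288]
tool_rot: [-0.927, 1.364, 0.925]
ft_force: [0.1, 0.6, 0.2]
grip_width: 0.253
time: 19.03
position: [0.5709, 0.0984, 0.1283]
tool_rot: [-0.925, 1.366, 0.924]
ft_force: [-0.6, 1.5, 0.9]
grip_width: 0.257
pos [0.5709 0.0984 0.1283] todo cm [  0.71  -0.64 -11.31] tiltfix deg [0.04 0.02 0.  ] jaw yaw 68.2 F [-0.6  1.5  0.9] w 22.4 t 19.03 q [-0.48  0.24  0.3   1.76 -0.07  1.15  1.03]
```

```bash
python3 -m handwheel '[{"xyz":[0.5,-0.5,-1],"angular":[0,0,0]},{"xyz":[0.2,-0.2,-2],"angular":[0,0,0]},{"xyz":[0,-0.1,-2],"angular":[0,0,0]},{"xyz":[0,0,-1],"angular":[0,0,0]},{"xyz":[0,0,0],"angular":[0,0,0]}]'
python3 -m handwheel '[{"xyz":[0,0,0],"angular":[0,0,0]}]'
python3 d.py .578 .092 .0152
python3 - <<'E'
from bench import *
import cv2
cv2.imwrite("pics/w8.png",get_image("wrist")["pixels"])
E
```

```text
time: 19.45
position: [0.5766, 0.0979, 0.0643]
tool_rot: [-0.93, 1.359, 0.934]
ft_force: [-1.1, 0.4, -0.3]
grip_width: 0.253
time: 19.53
position: [0.5757, 0.0991, 0.0635]
tool_rot: [-0.931, 1.36, 0.936]
ft_force: [-0.5, 0.4, -0.5]
grip_width: 0.252
pos [0.5757 0.0991 0.0635] todo cm [ 0.23 -0.71 -4.83] tiltfix deg [-0.19 -0.06 -0.  ] jaw yaw 68.9 F [-0.5  0.4 -0.5] w 22.0 t 19.53 q [-0.46  0.32  0.29  1.81 -0.11  1.03  1.07]
```

View pics/w8.png

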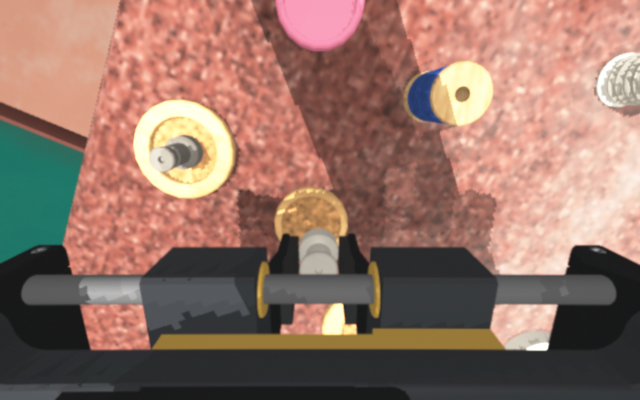

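Short die held over the small wooden stand (311,220), about 7 mm off in y. Correct and lower.

```bash
python3 -m handwheel '[{"xyz":[0.2,-0.7,-0.8],"angular":[-0.2,0,0]},{"xyz":[0,-0.2,-1],"angular":[-0.1,0,0]},{"xyz":[0,-0.1,-0.8],"angular":[0,0,0]},{"xyz":[0,0,0],"angular":[0,0,0]},{"xyz":[0,0,0],"angular":[0,0,0]}]'
python3 d.py .578 .092 .0152
```

```text
time: 20.0
position: [0.5796, 0.0899, 0.0376]
tool_rot: [-0.937, 1.358, 0.933]
ft_force: [-0.1, 0.2, -0.4]
grip_width: 0.25
pos [0.5796 0.0899 0.0376] todo cm [-0.16  0.21 -2.24] tiltfix deg [0.04 0.19 0.  ] jaw yaw 69.0 F [-0.1  0.2 -0.4] w 21.8 t 20.0 q [-0.44  0.35  0.29  1.82 -0.12  0.98  1.1 ]
```

```bash
python3 -m handwheel '[{"xyz":[-0.1,0.2,-0.6],"angular":[0,0,0]},{"xyz":[0,0,-0.6],"angular":[0,0,0]},{"xyz":[0,0,-0.5],"angular":[0,0,0]},{"xyz":[0,0,0],"angular":[0,0,0]},{"xyz":[0,0,0],"angular":[0,0,0]}]'
python3 d.py .578 .092 .0152
```

```text
time: 20.42
position: [0.5789, 0.0922, 0.0192]
tool_rot: [-0.937, 1.357, 0.933]
ft_force: [0.2, 0.3, -0.3]
grip_width: 0.254
pos [0.5789 0.0922 0.0192] todo cm [-0.09 -0.02 -0.4 ] tiltfix deg [0.02 0.24 0.  ] jaw yaw 69.0 F [ 0.2  0.3 -0.3] w 22.1 t 20.42 q [-0.44  0.37  0.28  1.84 -0.12  0.95  1.1 ]
```

```bash
python3 -m handwheel '[{"xyz":[0,0,-0.2],"angular":[0,0,0]},{"xyz":[0,0,-0.1],"angular":[0,0,0]},{"xyz":[0,0,0],"angular":[0,0,0]}]'
python3 -m handwheel '[{"xyz":[0,0,-0.1],"angular":[0,0,0]},{"xyz":[0,0,0],"angular":[0,0,0]}]'
python3 d.py .578 .092 .0152
```

```text
time: 20.67
position: [0.579, 0.0923, 0.0161]
tool_rot: [-0.937, 1.357, 0.933]
ft_force: [0.1, 1.0, -0.1]
grip_width: 0.252
time: 20.83
position: [0.5793, 0.0923, 0.0153]
tool_rot: [-0.937, 1.356, 0.932]
ft_force: [-0.7, 0.7, 0.2]
grip_width: 0.249
pos [0.5793 0.0923 0.0153] todo cm [-0.13 -0.03 -0.01] tiltfix deg [0.01 0.28 0.  ] jaw yaw 69.0 F [-0.7  0.7  0.2] w 21.7 t 20.83 q [-0.44  0.38  0.28  1.84 -0.13  0.94  1.1 ]
```

```bash
python3 -m handwheel '[{"xyz":[0,0,0],"angular":[0,0,0]},{"xyz":[0,0,0],"angular":[0,0,0]},{"xyz":[0,0,0],"angular":[0,0,0]},{"xyz":[0,0,0],"angular":[0,0,0]}]' 4.5
python3 -m handwheel '[{"xyz":[0,0,1],"angular":[0,0,0]},{"xyz":[0,0,2],"angular":[0,0,0]},{"xyz":[0,0,3],"angular":[0,0,0]},{"xyz":[0,0,4],"angular":[0,0,0]},{"xyz":[0,0,4],"angular":[0,0,0]}]'
python3 -m handwheel '[{"xyz":[-3,0,3],"angular":[0,0,0]},{"xyz":[-3,0,3],"angular":[0,0,0]},{"xyz":[-3,0,2],"angular":[0,0,0]},{"xyz":[-2,0,0],"angular":[0,0,0]},{"xyz":[0,0,0],"angular":[0,0,0]}]'
python3 -m handwheel '[{"xyz":[0,4,0],"angular":[0,0,0]},{"xyz":[0,4,0],"angular":[0,0,0]},{"xyz":[0,4,0],"angular":[0,0,0]},{"xyz":[0,4,0],"angular":[0,0,0]},{"xyz":[0,4,0],"angular":[0,0,0]}]'
python3 -m handwheel '[{"xyz":[0,4,0],"angular":[0,0,0]},{"xyz":[0,4,0],"angular":[0,0,0]},{"xyz":[0,3,0],"angular":[0,0,0]},{"xyz":[0,0,0],"angular":[0,0,0]},{"xyz":[0,0,0],"angular":[0,0,0]}]'
python3 - <<'E'
from bench import *
import cv2
s=get_image("side")["pixels"];t=get_image("top")["pixels"]
cv2.imwrite("pics/s9.png",s);cv2.imwrite("pics/t9.png",t)
cv2.imwrite("pics/s9c.png",cv2.resize(s[120:320,190:440],None,fx=3,fy=3,interpolation=cv2.INTER_CUBIC))
E
```

```text
time: 21.17
position: [0.5798, 0.0924, 0.0159]
tool_rot: [-0.937, 1.355, 0.932]
ft_force: [-0.2, -0.6, -0.6]
grip_width: 0.458
time: 21.58
position: [0.5714, 0.0905, 0.1529]
tool_rot: [-0.934, 1.375, 0.939]
ft_force: [1.6, -0.1, 1.5]
grip_width: 0.518
time: 22.0
position: [0.466, 0.09, 0.2487]
tool_rot: [-0.935, 1.354, 0.928]
ft_force: [-0.3, 0.3, -1.1]
grip_width: 0.52
time: 22.42
position: [0.469, 0.2848, 0.2565]
tool_rot: [-0.919, 1.349, 0.905]
ft_force: [1.8, -0.0, 0.5]
grip_width: 0.517
time: 22.83
position: [0.4658, 0.4109, 0.2564]
tool_rot: [-0.924, 1.343, 0.918]
ft_force: [0.5, -1.8, -0.5]
grip_width: 0.519
```

View pics/s9c.png

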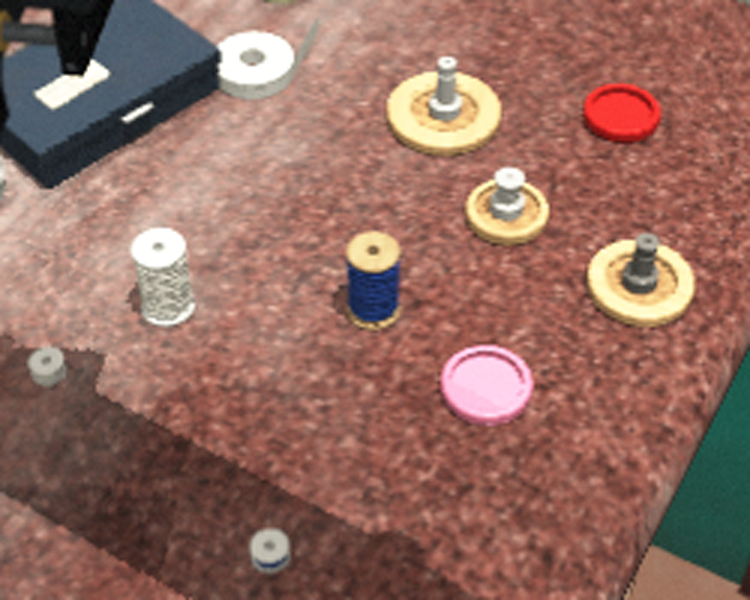

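View pics/t9.png

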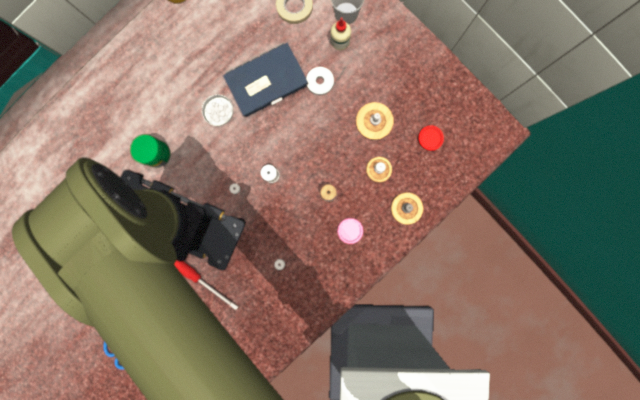

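All three dies stand upright in the right stands: top (376,119) wide, (407,208) middle and (380,168) small. Spools at (269,173) and (328,192) and bobbins at (235,188) and (279,265) are unmoved. The arm is clear, so I'll hand in.

```bash
python3 -m handwheel '[{"xyz":[0,0,0],"angular":[0,0,0]},{"xyz":[0,0,0],"angular":[0,0,0]}]'; python3 -c "
from bench import *
print(abs(get_state()['qd']).max()); print(close_job())"
```

```text
time: 23.1
position: [0.4671, 0.4067, 0.2568]
tool_rot: [-0.921, 1.345, 0.913]
ft_force: [-0.7, 0.2, 0.6]
grip_width: 0.52
0.019219230788988816
the job is handed in; nothing more can be done
None
```

I stood the three dies in their own stands, in the order long to wide, middle to middle, short to small, and handed the job in at about 23 s. Each die was lowered to the cork floor before the fingers opened. The long and middle dies stopped on contact. The short one was let go at its calculated height (within 0.1 mm), with no contact seen first.

The last top and side pictures show all three upright and roughly centred in their wells, and the spools and bobbins at the same pixels as at the start. The arm was clear and almost still at hand-in, and the wrist force readings stayed under about 3 N. The arm drifted up to 8 mm sideways on fast descents, and I corrected that before each grasp and placing. The camera views disagreed by about 2 to 3 mm, well inside the 11 mm of slack in the wells. No final check failed.

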